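# Return the drilled vial block from the vise to the dry-block heater

## Robot

A 7-joint arm with a two-finger parallel gripper is mounted at the origin on the work surface. World frame = base frame: x ahead of the robot, y to its left, z up, the work surface at z = 0. Lengths are in mm, angles in rad, forces in N, time in s.
With the tool pointing down it reaches from about 375 to 925 mm from the base axis. Payload 3.1 kg.
Tool frame: the origin (TCP) lies at the very end of the fingers, on their centre line; the grasp point (between the pads) lies 19 mm behind it; y points along the fingers, z is the direction in which the jaws open and shut, and the axes are right-handed (so a half turn about y gives the same grasp; the last joint's range is limited). The gripper opens to 85 mm and grips with 20 to 120 N. Pads are 22 mm wide; open, the fingers measure 114 mm over their backs; the gripper's body (76 mm by 85 mm) begins 54 mm behind the grasp point. The pads swing forward as they close: fully open they stand 13 mm farther back than shut.
Start: joints at [1.16, 0.383, 0.044, 1.598, -0.018, 1.161, -0.05], TCP at [200.04, -618.455, 231.269] pointing down, gripper open.
Joint ranges: [-2.61, 2.61], [-0.41, 2.15], [-1.48, 1.57], [0, 2.5], [-1.57, 4.71], [0.05, 1.97], [-2.85, 2.85]. Speed limits (rad/s): [2.79, 2.79, 3.14, 3.14, 3.14, 3.14, 3.14].

## Interface

Orientations are given as a unit quaternion [x, y, z, w].
In Python, from workcell import readout, vision, close_job gives the robot as it stands. The module is installed in compiled form; this text tells all that it offers.
- The arm moves only by the shell command python3 -m inch 'ROWS'. ROWS is JSON, a list that holds one entry, the list of rows, each a list of 7 numbers: the shift along the tool's x, y, z in units of 50 mm (1.0 is 50 mm), then the turn, a rotation vector about the tool's x, y, z in units of 5 degrees (1.0 is 5 degrees), then the finger opening in mm, from 0 to 85.4. In form: [[[dx, dy, dz, wx, wy, wz, jaw], ...]]. A call has exactly 5 rows; each row is the pose to reach, as a shift and turn from the pose commanded when the call began, along the tool's axes at that moment; what a row does not reach only later rows make up. A row lasts 1/10 s, in which the tool goes at most 50 mm and 8.59 degrees, less where a joint would pass 70% of its speed; a pose out of reach is approached as far as the arm can. A call with a gripper value outside its range is refused whole. The fingers move at their own pace and stop on an object; the grip force is fixed at half the most. Time passes only in rows, so rows that repeat a pose let the fingers close, or fill a call up. It gives the time, the measured TCP pose, the force and the opening at its end, in the units of the state.
- readout.read_state(): the state, without advancing time (a new reading comes with each control period).
- vision.snapshot(name): name is "scene" or "side" or "wrist"; returns the picture (384x512x3 uint8, red, green, blue); there is no depth.
- vision.camera_info(name): a dict with "camera_matrix" (3x3 intrinsics, pixels), "distortion" ([k1, k2, p1, p2, k3] as OpenCV has them; the pictures are not rectified), "extrinsics" (4x4, takes a point from world to camera coordinates); the wrist camera has in their place "T_tool_cam" (4x4, takes a point from camera to tool coordinates, whose origin is the TCP and whose axes are the tool frame's). Camera axes: x right, y up, looking along -z (the intrinsics and any distortion apply to the point x, -y, -z); pixel columns grow to the right and rows downward; lengths in mm; the calibration is good to about 2 mm. A picture is of the moment at which its call begins: read the wrist's pose just before it. camera_info takes no time and is no camera call.
- close_job(): hands the job in, once; it reports no verdict.
The state is a dict: "t": time; "joints": joint angles; "qvel": joint speeds; "tau": joint torques, N m; "tool_pos": TCP position; "tcp_rot": TCP orientation; "contact_force": force on the tool from outside, world axes, zero at the start; "moment": the same for the moment, N m; "gripper_width": finger opening in mm.
Only numpy, scipy, OpenCV 4.12 (cv2) and the standard library are available. Lean on these libraries where they do the work, as an engineer would, in place of code of your own. Each camera call takes 0.05 s, during which the arm holds its last target. There are 200 camera calls.

## Task

The aluminium vial block held in the bench vise is finished: slide the vise's jaw all the way back to free it, lift the block out, and put it in the pocket of the dry-block heater, tongue hooked under the heater's keeper lip, lying fully home and flat. Leave the jaw open, let go of everything, and do not disturb the other things on the bench.

Things in the scene. Friction and masses are not known exactly. Their poses are not given: they have to be found in the camera images.
- block: drilled vial block, bare aluminium, about 0.28 kg: body 60 (x) x 40 (y) x 52 (z) mm, six dark wells in its top. A tongue 30 mm wide (y), 8 mm thick sticks out 12 mm from the foot of its -x end, flush with the underside. Origin: centre of the body's underside (body x -30 to +30, tongue x -42 to -30), z up. It starts clamped in the vise, axes as the vise's; its long sides (y faces) are open to a grasp.
- vise: dark steel vise fixed to the bench. Origin on the bench under the centre of the held block's body (block up to 6 mm off in y). Base x -150 to +58, y -40 to +40 mm, with a flat bed 35 mm above the bench on which the block rests. Fixed jaw at x +31 to +58, y -35 to +35, top 30 mm above the bed. The sliding jaw is at the -x end.
- jaw (a joint): travel (m) of the vise's sliding jaw: 0 closed on the block, 0.045 fully open (to the vise's -x). Friction about 7 N, stays where left. Closed, the jaw spans vise x -97.5 to -42.5, y -28 to +28 mm, top 30 mm above the bed; its lip, 6 mm thick, underside 10 mm above the bed, reaches 6 mm over the block's tongue and holds it down until the jaw is slid back.
- jaw_handle (a point): centre of the upright dark steel grip plate on top of the sliding jaw: 14 (vise x) x 32 (vise y) x 40 (z) mm, this point 20 mm above the jaw's top face and 20 mm below the plate's top; 82 mm from the block's centre when closed. Axes as the vise's.
- heater: white dry-block heater fixed to the bench, 175 x 130 mm, 60 mm high (x -97.5 to +77.5, y -65 to +65 mm). Origin on the bench under the pocket point. One rectangular pocket, open at the top.
- pocket (a point): centre of the seat on the pocket's floor, where the block's origin belongs, 44 mm above the bench; axes as the heater's, block x along pocket x. The pocket spans x -43 to +31 and y -21.2 to +21.2 mm and is 16 mm deep. The block cannot go straight down because of the keeper lip at the -x end.
- keeper_lip (a point): middle of the lower edge of the steel keeper lip at the pocket's -x end: it overhangs the pocket from pocket x -43 to -38 mm over the full width, underside 11 mm and top 17 mm above the pocket floor. The tongue goes in under it with the block tilted some 20 degrees, tongue end low, then to the -x wall; the other end is then rocked down.
- dropper: bystander: small amber dropper bottle, 32 mm across, 75 mm tall; origin at its underside
- vial: bystander: clear glass vial with white cap, 26 mm across, 55 mm tall; origin at its underside
- reagent: bystander: amber reagent bottle, 90 mm across, 160 mm tall; origin at its underside
- beaker: bystander: glass beaker, 70 mm across, 85 mm tall; origin at its underside
- spot_plate: bystander: white ceramic spot plate 75 x 110 x 14 mm; origin at its underside
- spare_block: bystander: small single-well aluminium block without tongue, 45 x 40 x 40 mm; origin at its underside
- spatula: bystander: thin steel micro-spatula 170 mm long lying on the bench; origin at its underside
Mind the look-alikes: they are no part of the job. Leave any green or red look-alike of the block alone.

How it is judged (in metres and radians):
On the way, in this order (a step that is already met when the one before it is completed fails the run):
1. the jaw is slid back at least 20 mm while the block still rests in the vise (value of joint jaw above 0.02 m and z of block in the frame of vise below 0.045 m), for 0.2 s.
2. the block is lifted clear of the vise, at least 25 mm above its bed (z of block in the frame of vise above 0.06 m), for 0.1 s.
At the end, for the whole second after the job is handed in: The block is at rest in the heater pocket, tongue under the lip: origin within 3 mm of the pocket site in x and y, at most 2 mm above its floor, tilted under 0.035 rad, turned under 0.08 rad from the pocket axes; the vise jaw is still at least 20 mm open (x of block in the frame of pocket between -0.003 and 0.003 m and y of block in the frame of pocket between -0.003 and 0.003 m and z of block in the frame of pocket between -0.003 and 0.002 m and angle between block's own z axis and vertical below 0.035 rad and angle between the x axis of block and the x axis of heater, either way round below 0.08 rad and linear speed of block below 0.01 m/s and value of joint jaw above 0.02 m); the robot touches nothing.
It fails at once if one of the other things on the bench is moved more than 30 mm (distance of any of dropper, vial, reagent, beaker, spot_plate, spare_block, spatula from where it was at the start of the episode above 0.03 m).
It fails at once if a bottle, the vial or the beaker is tipped over (angle between any of dropper, vial, reagent, beaker's own z axis and vertical above 0.5 rad).
It also fails if it takes over 58 s, if anything falls off the work surface, if the arm or the gripper's body presses on something with over 40 N, if the wrist force passes 120 N, or if a joint passes its speed limit or range.

## Working session

There is one attempt and no reset: what is moved stays moved. The work goes in short steps, Python scripts to look and compute and a shell command to move; the robot and the scene stay as the last step left them, time stands still between calls to the robot, and variables do not carry over. Pictures are saved under pics/ and viewed, about 8 in all and at most 12, crops included, and the job is handed in when it is done.

```bash
mkdir -p pics; cat > h.py <<'E'
import numpy as np, cv2
from workcell import readout, vision
from scipy.spatial.transform import Rotation as R
def snap(n,f):
    im=vision.snapshot(n); cv2.imwrite('pics/'+f+'.png',im[:,:,::-1]); return im
def cam(n,state=None):
    i=vision.camera_info(n); K=np.array(i['camera_matrix']);d=np.array(i['distortion'],float)
    if n=='wrist':
        s=state; T=np.eye(4);T[:3,:3]=R.from_quat(s['tcp_rot']).as_matrix();T[:3,3]=s['tool_pos']
        E=np.linalg.inv(T@np.array(i['T_tool_cam']))
    else: E=np.array(i['extrinsics'])
    return K,d,E
def proj(c,P):
    K,d,E=c; P=np.atleast_2d(P).astype(float); q=P@E[:3,:3].T+E[:3,3]; q=q*[1,-1,-1]
    return cv2.projectPoints(q,np.zeros(3),np.zeros(3),K,d)[0][:,0]
def onz(c,uv,z):
    K,d,E=c; u=cv2.undistortPoints(np.array(uv,float).reshape(-1,1,2),K,d)[:,0]
    r=np.c_[u[:,0],-u[:,1],-np.ones(len(u))]@E[:3,:3]; o=-E[:3,:3].T@E[:3,3]
    return o+r*((z-o[2])/r[:,2])[:,None]
E
python3 - <<'E'
from h import *
s=readout.read_state();print(s)
print(R.from_quat(s['tcp_rot']).as_matrix().round(3))
for n in('scene','side'):
    im=snap(n,n+'0');K,d,E=cam(n);print(n,K.round(1).tolist(),d,(-E[:3,:3].T@E[:3,3]).round())
im=[cv2.imread(f'pics/{n}0.png') for n in('scene','side')]
E
```

```text
{'t': 0.0, 'joints': array([ 1.16020596,  0.38384302,  0.0438602 ,  1.59960698, -0.01790426,
        1.16122995, -0.0499392 ]), 'qvel': array([2.05458277e-03, 2.26531718e-04, 4.84874503e-04, 5.91818962e-05,
       1.20865295e-03, 2.58109510e-04, 9.42882966e-04]), 'tau': array([-5.12151037e-04, -4.33461142e+01,  1.02401678e+00, -2.49512672e+01,
        1.05388838e-02,  1.14351686e-02,  6.86558522e-06]), 'tool_pos': array([ 199.6947829 , -617.54611791,  229.86713915]), 'tcp_rot': array([-0.11034347,  0.69940646, -0.69754407,  0.10994174]), 'contact_force': array([0.17032661, 0.09683948, 0.16276729]), 'moment': array([-0.01900135, -0.03693478, -0.0070736 ]), 'gripper_width': 85.28679960554679}
[[-0.951 -0.001  0.308]
 [-0.308  0.003 -0.951]
 [ 0.    -1.    -0.003]]
scene [[401.0, 0.0, 253.0], [0.0, 401.0, 198.1], [0.0, 0.0, 1.0]] [-0.05878488  0.          0.          0.          0.        ] [1326.  -62.  981.]
side [[366.1, 0.0, 261.0], [0.0, 366.1, 194.9], [0.0, 0.0, 1.0]] [-0.07302886  0.          0.          0.          0.        ] [ 308. -867.  606.]
```

View pics/scene0.png

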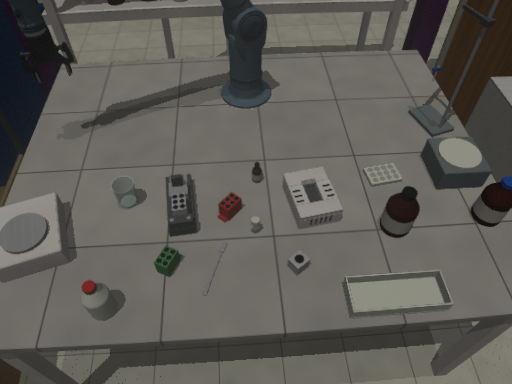

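View pics/side0.png

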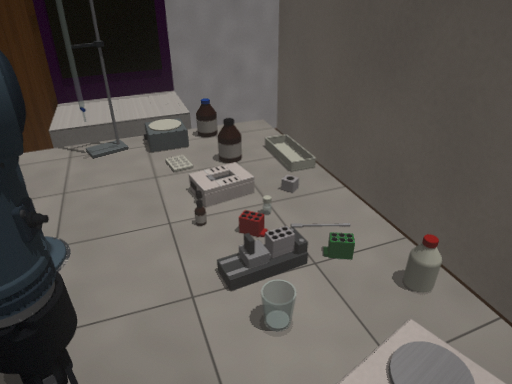

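```bash
python3 - <<'E'
import cv2,numpy as np
a=cv2.imread('pics/scene0.png');b=cv2.imread('pics/side0.png')
def c(i,x,y,w,h,s): return cv2.resize(i[y:y+h,x:x+w],None,fx=s,fy=s,interpolation=cv2.INTER_CUBIC)
# scene: vise x150-210,y165-245 ; heater 275-350,y160-235 ; side: vise 210-320,y220-290; heater 180-260 y155-210
o=np.zeros((600,800,3),np.uint8)
def put(im,x,y): o[y:y+im.shape[0],x:x+im.shape[1]]=im[:600-y,:800-x]
put(c(a,155,165,50,75,7)[:, :],0,0) if 0 else put(c(a,155,168,60,70,5),0,0)
put(c(a,278,162,70,66,5),310,0)
put(c(b,212,225,100,56,4),0,360); put(c(b,184,160,80,46,4),410,360)
cv2.imwrite('pics/crop0.png',o)
E
```

```text
(no output)
```

View pics/crop0.png

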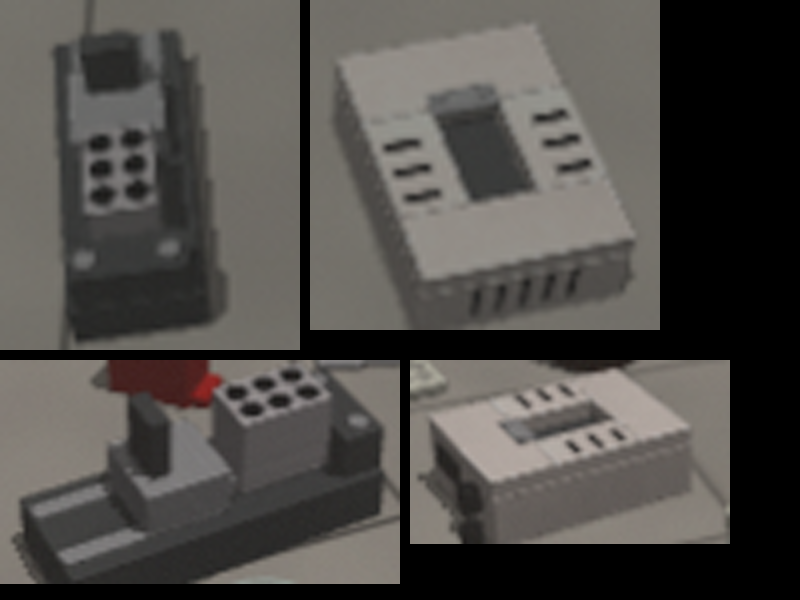

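```bash
cat >> h.py <<'E'
from scipy.optimize import least_squares
def fit(obs,x0):
    # obs: list of (cam, localpts Nx3, uv Nx2); pose x,y,yaw deg
    def f(p):
        c,s=np.cos(np.radians(p[2])),np.sin(np.radians(p[2])); M=np.array([[c,-s,0],[s,c,0],[0,0,1]])
        return np.concatenate([(proj(k,np.array(L)@M.T+[p[0],p[1],0])-uv).ravel() for k,L,uv in obs])
    r=least_squares(f,x0,x_scale=[10,10,5]); return r.x, f(r.x).reshape(-1,2)
E
python3 - <<'E'
from h import *
S=cam('scene');D=cam('side')
t=lambda p,ox,oy,x,y,s:(np.array(p,float)-[ox,oy]+0.)/s+[x,y]-0.4
H=[[-97.5,-65,60],[-97.5,65,60],[77.5,65,60],[77.5,-65,60]]
u=t([(338,62),(530,25),(635,242),(415,280)],310,0,278,162,5)
v=t([(428,412),(618,370),(692,440),(495,472)],410,360,184,160,4)
print(onz(S,u,60).round(),onz(D,v,60).round())
# side camera at y -867: image right ~ +x ; near edge y=-65
Hs=[[-97.5,-65,60],[-97.5,65,60],[77.5,65,60],[77.5,-65,60]]
print(fit([(S,H,u)],[600,200,0]))
B=[[-30,-20,87],[-30,20,87],[30,20,87],[30,-20,87]]
ub=t([(88,122),(160,118),(155,207),(82,213)],0,0,155,168,5)
print(onz(S,ub,87).round()); print(fit([(S,B,ub)],[600,-200,0]))
vb=t([(213,378),(285,352),(330,395),(257,420)],0,360,212,225,4)
print(onz(D,vb,87).round())
E
```

```text
[[502.  89.  60.]
 [480. 213.  60.]
 [653. 243.  60.]
 [671. 113.  60.]] [[478. 218.  60.]
 [649. 237.  60.]
 [663.  93.  60.]
 [505.  99.  60.]]
(array([586.23634508, 166.17114543,   8.85319851]), array([[-0.74750002, -0.56914211],
       [ 0.68859526, -0.03653725],
       [-0.37873399, -0.09772575],
       [ 0.43661618,  0.58055777]]))
[[ 573. -244.   87.]
 [ 573. -203.   87.]
 [ 638. -203.   87.]
 [ 639. -244.   87.]]
(array([ 6.05852612e+02, -2.23562198e+02, -2.58475582e-01]), array([[ 0.24620838,  0.74347344],
       [-0.31740688,  0.81665709],
       [-0.11660238, -0.50531244],
       [ 0.18742739, -0.94366403]]))
[[ 580. -202.   87.]
 [ 632. -192.   87.]
 [ 639. -243.   87.]
 [ 589. -249.   87.]]
```

```bash
python3 -m inch '[[[-0.85,-0.3,-0.55,0,0.8,0,85],[-1.7,-0.6,-1.1,0,1.6,0,85],[-2.55,-0.9,-1.65,0,2.4,0,85],[-3.4,-1.2,-2.2,0,3.2,0,85],[-4.2,-1.4,-2.7,0,3.6,0,85]]]'
python3 - <<'E'
from h import *
s=readout.read_state();print(R.from_quat(s['tcp_rot']).as_matrix().round(3), s['contact_force'])
print(np.array(vision.camera_info('wrist')['T_tool_cam']).round(2),vision.camera_info('wrist')['camera_matrix'])
E
```

```text
t: 0.6
tool_pos: [353.2, -430.8, 299.7]
tcp_rot: [-0.001, -0.707, 0.707, 0.001]
contact_force: [0.3, -1.4, 0.2]
gripper_width: 85.3
[[-1.    -0.    -0.004]
 [ 0.004 -0.    -1.   ]
 [ 0.    -1.     0.   ]] [ 0.34692682 -1.38460266  0.22309707]
[[  -0.     -0.96   -0.29  -74.32]
 [  -0.      0.29   -0.96 -142.57]
 [   1.     -0.     -0.     -0.46]
 [   0.      0.      0.      1.  ]] [[330.07549792   0.         261.16497228]
 [  0.         330.07549792 196.6891277 ]
 [  0.           0.           1.        ]]
```

```bash
python3 -m inch '[[[-0.8,0,-0.65,0,0,0,85],[-1.6,0,-1.3,0,0,0,85],[-2.4,0,-1.95,0,0,0,85],[-3.2,0,-2.6,0,0,0,85],[-4,0,-3.25,0,0,0,85]]]' | head -2
python3 -m inch '[[[-0.6,0,-0.5,0,0,0,85],[-1.14,0,-0.85,0,0,0,85],[-1.14,0,-0.85,0,0,0,85],[-1.14,0,-0.85,0,0,0,85],[-1.14,0,-0.85,0,0,0,85]]]'
python3 - <<'E'
from h import *
import json
s=readout.read_state();im=snap('wrist','w1');json.dump({k:list(s[k]) for k in('tool_pos','tcp_rot')},open('w1.json','w'))
cv2.imwrite('pics/w1c.png',cv2.resize(im[:,:,::-1],(800,600),interpolation=cv2.INTER_CUBIC))
E
```

```text
t: 1.1
tool_pos: [547.5, -273.5, 298.7]
t: 1.6
tool_pos: [602.4, -234.3, 298.6]
tcp_rot: [-0.001, -0.707, 0.707, 0.002]
contact_force: [-0.7, -0.2, 0.5]
gripper_width: 85.0
```

View pics/w1c.png

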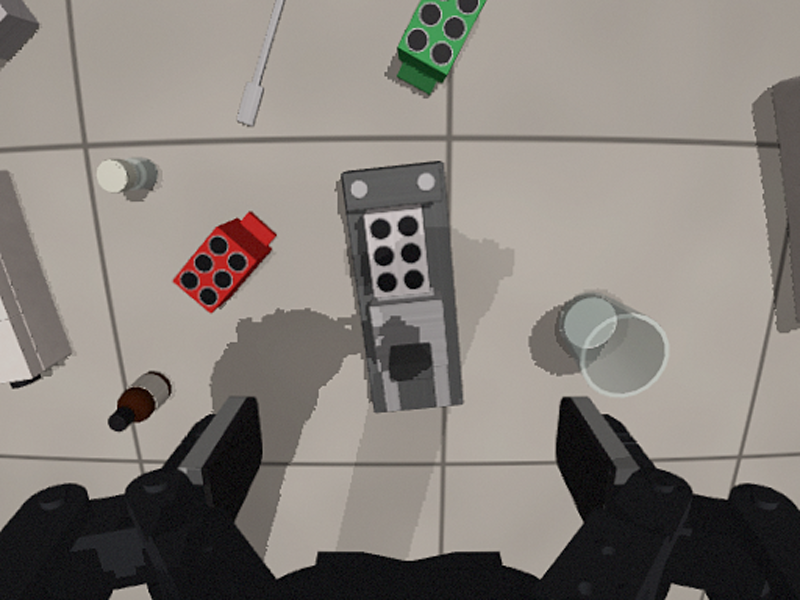

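```bash
python3 - <<'E'
import cv2
a=cv2.imread('pics/w1.png');cv2.imwrite('pics/w1z.png',cv2.resize(a[98:268,205:310],None,fx=3.5,fy=3.5,interpolation=cv2.INTER_CUBIC))
E
```

```text
(no output)
```

View pics/w1z.png

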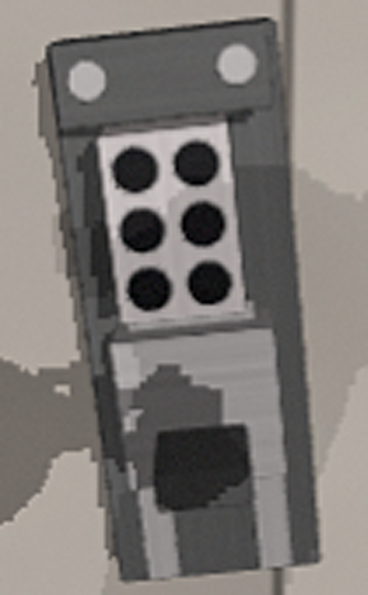

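```bash
python3 - <<'E'
from h import *
import json
s=json.load(open('w1.json'));W=cam('wrist',s)
t=lambda p:(np.array(p,float)+.5)/3.5-.5+[205,98]
V=[[58,35,65],[58,-35,65],[-150,40,35],[-150,-40,35]]
p,r=fit([(W,V,t([(48,47),(274,20),(122,580),(320,563)]))],[606,-223,0]);print('vise',p,r.round(1).tolist())
B=[[30,20,87],[30,-20,87],[-30,-20,87],[-30,20,87]]
b,r=fit([(W,B,t([(97,135),(228,123),(248,318),(120,328)]))],[606,-223,0]);print('block',b,r.round(1).tolist())
L=[[x,y,87] for x in(18,0,-18) for y in (9,-9)]
print(onz(W,t([(136,169),(196,163),(142,230),(203,223),(149,289),(209,283)]),87).round(1))
print(onz(W,t([(172.5,226)]),87))
E
```

```text
vise [ 607.42876333 -228.55726568    5.64570826] [[0.8, -1.0], [-1.0, 0.1], [-0.5, 0.9], [0.8, 0.4]]
block [ 606.38791289 -226.86071618    5.42853051] [[0.3, 0.9], [0.2, 0.6], [-0.7, -1.1], [0.2, -0.5]]
[[ 624.8 -215.6   87. ]
 [ 626.6 -234.    87. ]
 [ 605.8 -217.1   87. ]
 [ 607.9 -236.1   87. ]
 [ 586.8 -219.    87. ]
 [ 588.7 -238.    87. ]]
[[ 607.00627723 -226.60458377   87.        ]]
```

```bash
python3 -m inch '[[[0.5,0.6,0.01,0,-0.5,0,75],[1,1.2,0.02,0,-1.1,0,70],[1.54,1.98,0.04,0,-1.1,0,70],[1.54,1.98,0.04,0,-1.1,0,70],[1.54,1.98,0.04,0,-1.1,0,70]]]'
python3 - <<'E'
from h import *
s=readout.read_state();M=R.from_quat(s['tcp_rot']).as_matrix();print(M.round(3).tolist())
print((M.T@(np.array([525.5,-236.4,78])-s['tool_pos'])/50).round(3))
E
```

```text
t: 2.15
tool_pos: [523.6, -235.6, 198.6]
tcp_rot: [-0.034, 0.707, -0.706, 0.031]
contact_force: [1.4, -0.4, 1.1]
gripper_width: 70.1
[[-0.996, -0.004, 0.091], [-0.091, 0.001, -0.996], [0.004, -1.0, -0.001]]
[-0.046  2.413  0.023]
```

```bash
python3 -m inch '[[[-0.02,0.9,0.01,0,0,0,70],[-0.03,1.8,0.01,0,0,0,70],[-0.03,2.4,0.02,0,0,0,70],[-0.03,2.4,0.02,0,0,0,70],[-0.03,2.4,0.02,0,0,0,70]]]'
python3 -m inch '[[[0,0,0,0,0,0,20],[0,0,0,0,0,0,20],[0,0,0,0,0,0,20],[0,0,0,0,0,0,20],[0,0,0,0,0,0,20]]]'
```

```text
t: 2.65
tool_pos: [531.3, -236.5, 82.4]
tcp_rot: [0.032, -0.706, 0.707, -0.035]
contact_force: [0.5, 0.4, 0.8]
gripper_width: 69.9
t: 3.15
tool_pos: [530.3, -235.6, 83.0]
tcp_rot: [0.032, -0.706, 0.707, -0.035]
contact_force: [0.3, 1.3, 4.9]
gripper_width: 30.8
```

```bash
python3 -m inch '[[[0.1,0,0,0,0,0,20],[0.3,0,0,0,0,0,20],[0.5,0,0,0,0,0,20],[0.7,0,0,0,0,0,20],[0.8,0,0,0,0,0,20]]]'
python3 -m inch '[[[0.04,0,0,0,0,0,20],[0.08,0,0,0,0,0,20],[0.1,0,0,0,0,0,20],[0.1,0,0,0,0,0,20],[0.1,0,0,0,0,0,20]]]'
python3 - <<'E'
from h import *
import json
s=readout.read_state();print(s['tool_pos'],s['contact_force'])
im=snap('wrist','w2');json.dump({k:list(s[k]) for k in('tool_pos','tcp_rot')},open('w2.json','w'))
E
```

```text
t: 3.65
tool_pos: [494.3, -239.3, 83.0]
tcp_rot: [0.029, -0.705, 0.707, -0.038]
contact_force: [8.7, 0.1, -1.0]
gripper_width: 30.7
t: 4.15
tool_pos: [489.1, -239.8, 83.0]
tcp_rot: [0.03, -0.705, 0.707, -0.038]
contact_force: [6.3, 0.2, -0.8]
gripper_width: 30.6
[ 489.14554089 -239.81002988   83.00055245] [ 6.33586024  0.17697842 -0.82289114]
```

View pics/w2.png

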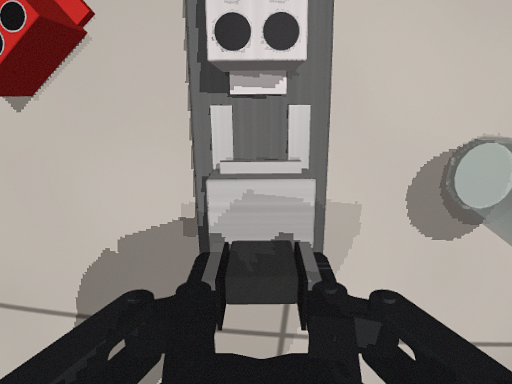

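```bash
python3 -m inch '[[[0.06,0,0,0,0,0,20],[0.12,0,0,0,0,0,20],[0.12,0,0,0,0,0,20],[0.12,0,0,0,0,0,20],[0.12,0,0,0,0,0,20]]]'
```

```text
t: 4.7
tool_pos: [485.6, -240.2, 83.0]
tcp_rot: [0.028, -0.705, 0.707, -0.04]
contact_force: [11.1, 0.4, -4.7]
gripper_width: 30.4
```

```bash
python3 -m inch '[[[0,0,0,0,0,0,72],[0,0,0,0,0,0,72],[0,0,0,0,0,0,72],[0,-0.6,0,0,0,0,72],[0,-1.2,0,0,0,0,72]]]'
python3 - <<'E'
from h import *
s=readout.read_state();M=R.from_quat(s['tcp_rot']).as_matrix();print(M.round(3).tolist(),s['tool_pos'])
print((M.T@(np.array([606.7,-226.8,130])-s['tool_pos'])/50).round(3))
E
```

```text
t: 5.2
tool_pos: [475.4, -239.8, 139.5]
tcp_rot: [-0.035, 0.707, -0.706, 0.032]
contact_force: [0.3, -0.7, 0.4]
gripper_width: 72.0
[[-0.996, -0.004, 0.094], [-0.094, 0.002, -0.996], [0.004, -1.0, -0.002]] [ 475.39570111 -239.77800263  139.50141864]
[-2.64   0.179 -0.011]
```

```bash
python3 -m inch '[[[-0.8,0.1,0,0,0,0,72],[-1.6,0.1,0,0,0,0,72],[-2.4,0.1,0,0,0,0,72],[-2.64,0.1,0,0,0,0,72],[-2.64,0.1,0,0,0,0,72]]]'
python3 -m inch '[[[0,0,0,0,0,0,72],[0,0,0,0,0,0,72],[0,0,0,0,0,0,72],[0,0,0,0,0,0,72],[0,0,0,0,0,0,72]]]'
python3 - <<'E'
from h import *
import json
s=readout.read_state();print(s['tool_pos'],s['contact_force'])
im=snap('wrist','w3');json.dump({k:list(s[k]) for k in('tool_pos','tcp_rot')},open('w3.json','w'))
# overlay expected block top
W=cam('wrist',s);p=np.radians(5.5);M=np.array([[np.cos(p),-np.sin(p)],[np.sin(p),np.cos(p)]])
c=np.array([[30,20],[30,-20],[-30,-20],[-30,20]])@M.T+[606.7,-226.8]
print(proj(W,np.c_[c,[87]*4]).round(1).tolist())
cv2.imwrite('pics/w3z.png',cv2.resize(im[150:384,110:410,::-1],None,fx=2.5,fy=2.5,interpolation=cv2.INTER_CUBIC))
E
```

```text
t: 5.7
tool_pos: [610.1, -226.4, 134.9]
tcp_rot: [-0.034, 0.707, -0.706, 0.034]
contact_force: [-0.3, 0.4, 0.6]
gripper_width: 72.0
t: 6.2
tool_pos: [608.4, -228.0, 135.4]
tcp_rot: [0.033, -0.706, 0.706, -0.033]
contact_force: [0.2, -0.4, -0.2]
gripper_width: 71.7
[ 608.40700226 -228.01656148  135.39591131] [ 0.15897921 -0.41157339 -0.23684044]
[[225.5, 176.4], [292.8, 176.3], [290.2, 266.2], [228.7, 266.4]]
```

View pics/w3z.png

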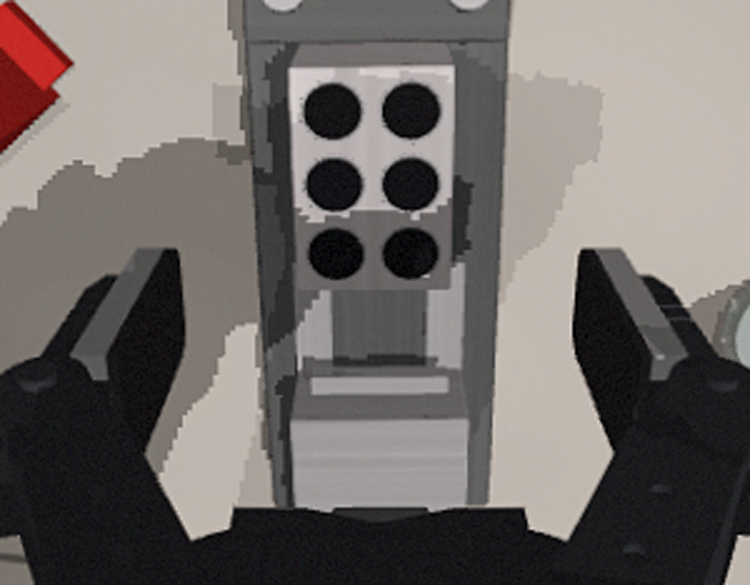

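```bash
python3 -m inch '[[[0.02,0.5,-0.01,0,0,0,72],[0.02,1,-0.02,0,0,0,72],[0.02,1.5,-0.02,0,0,0,72],[0.02,1.52,-0.02,0,0,0,72],[0.02,1.52,-0.02,0,0,0,72]]]'
python3 -m inch '[[[0,0,0,0,0,0,60],[0,0,0,0,0,0,45],[0,0,0,0,0,0,30],[0,0,0,0,0,0,30],[0,0,0,0,0,0,30]]]'
python3 - <<'E'
from h import *
for i in range(1): s=readout.read_state();print(s['tool_pos'],s['contact_force'],R.from_quat(s['tcp_rot']).as_matrix().round(3).tolist())
E
```

```text
t: 6.75
tool_pos: [607.4, -226.6, 58.9]
tcp_rot: [-0.034, 0.707, -0.706, 0.033]
contact_force: [0.5, -0.9, 0.1]
gripper_width: 71.9
t: 7.25
tool_pos: [609.6, -227.2, 61.3]
tcp_rot: [0.032, -0.706, 0.707, -0.035]
contact_force: [-0.6, -0.8, 7.1]
gripper_width: 39.4
[ 609.64717755 -227.21019996   61.34753436] [-0.62559526 -0.84106534  7.11994074] [[-0.996, 0.004, 0.094], [-0.094, -0.001, -0.996], [-0.004, -1.0, 0.001]]
```

```bash
python3 -m inch '[[[0,-0.2,0,0,0,0,30],[0,-0.5,0,0,0,0,30],[0,-1.1,0,0,0,0,30],[0,-1.8,0,0,0,0,30],[0,-2.6,0,0,0,0,30]]]'
python3 -m inch '[[[0,-0.6,0,0,0,0,30],[0,-0.8,-0.6,0,0,0,30],[0,-0.8,-1.4,0,-0.3,0,30],[0,-0.8,-2.3,0,-0.5,0,30],[0,-0.8,-3.2,0,-0.7,0,30]]]'
python3 -m inch '[[[0,0,-0.9,0,0,0,30],[0,0,-1.8,0,0,0,30],[0,0,-2.7,0,0,0,30],[0,0,-3.6,0,0,0,30],[0,0,-4.2,0,0,0,30]]]'
python3 -m inch '[[[0,0,0,0,0,0,30],[0,0,0,0,0,0,30],[0,0,0,0,0,0,30],[0,0,0,0,0,0,30],[0,0,0,0,0,0,30]]]'
python3 - <<'E'
from h import *
import json
s=readout.read_state();print(s['tool_pos'],s['contact_force'],R.from_quat(s['tcp_rot']).as_matrix().round(3).tolist())
im=snap('wrist','w4');json.dump({k:list(s[k]) for k in('tool_pos','tcp_rot')},open('w4.json','w'))
cv2.imwrite('pics/w4c.png',cv2.resize(im[:,:,::-1],(800,600),interpolation=cv2.INTER_CUBIC))
E
```

```text
t: 7.75
tool_pos: [606.0, -226.3, 189.2]
tcp_rot: [-0.035, 0.707, -0.706, 0.032]
contact_force: [0.8, -0.9, -3.2]
gripper_width: 38.8
t: 8.25
tool_pos: [591.7, -66.4, 229.6]
tcp_rot: [0.055, -0.705, 0.705, -0.055]
contact_force: [0.8, 0.5, -2.4]
gripper_width: 39.0
t: 8.75
tool_pos: [558.0, 144.6, 229.7]
tcp_rot: [-0.057, 0.705, -0.704, 0.056]
contact_force: [0.8, 0.5, -3.1]
gripper_width: 39.2
t: 9.25
tool_pos: [560.5, 138.1, 229.1]
tcp_rot: [0.054, -0.705, 0.705, -0.054]
contact_force: [-0.4, -0.8, -2.7]
gripper_width: 38.7
[560.50422507 138.07901228 229.0845933 ] [-0.42196    -0.75413162 -2.66741463] [[-0.988, -0.0, 0.152], [-0.152, -0.001, -0.988], [0.0, -1.0, 0.001]]
```

View pics/w4c.png

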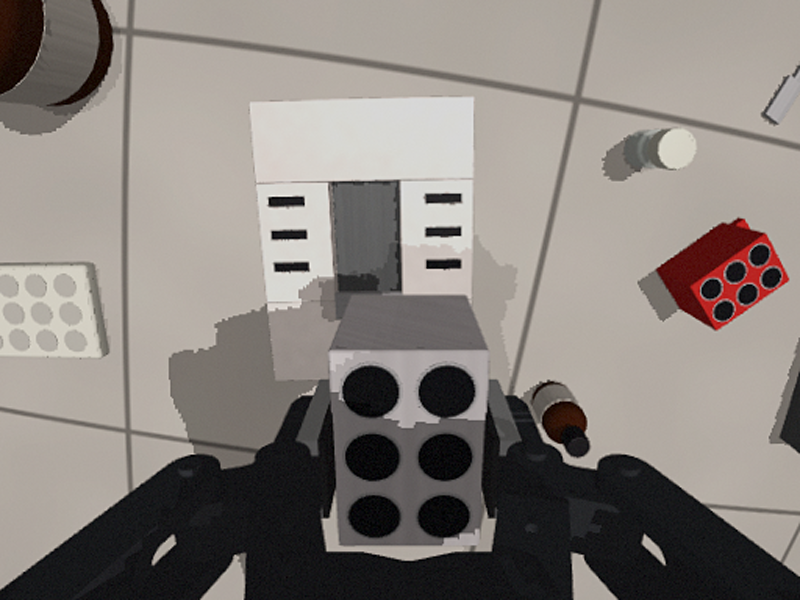

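```bash
python3 - <<'E'
from h import *
import json
s=json.load(open('w4.json'));W=cam('wrist',s);S=cam('scene')
t=lambda p:(np.array(p,float)+.5)/1.5625-.5
Hp=[[77.5,65,60],[77.5,-65,60],[31,21.2,60],[31,-21.2,60]];uv=t([(250,102),(473,98),(330,181),(399.5,181)])
p,r=fit([(W,Hp,uv)],[586,166,9]);print('heater wrist',p.round(2),r.round(1).tolist())
H=[[-97.5,-65,60],[-97.5,65,60],[77.5,65,60],[77.5,-65,60]]
u=(np.array([(338,62),(530,25),(635,242),(415,280)])-[310,0])/5+[278,162]-.4
p2,r=fit([(W,Hp,uv),(S,H,u)],[586,166,9]);print('both',p2.round(2),r.round(1).tolist())
# block in tool
B=np.array([[30,20,52],[30,-20,52],[-30,-20,52],[-30,20,52],[30,20,0],[30,-20,0]],float)
bu=t([(330,350),(488,348),(481,545),(338,545),(346,295),(467,295)])
i=vision.camera_info('wrist');T=np.array(i['T_tool_cam'])
ok,rv,tv=cv2.solvePnP(B,bu,W[0],W[1]);print((cv2.projectPoints(B,rv,tv,W[0],W[1])[0][:,0]-bu).round(1).tolist())
C=np.eye(4);C[:3,:3]=np.diag([1,-1,-1])@cv2.Rodrigues(rv)[0];C[:3,3]=np.diag([1,-1,-1])@tv[:,0]
X=T@C;print('block in tool',X.round(3).tolist())
E
```

```text
heater wrist [581.98 167.47   9.52] [[-0.9, -0.1], [1.6, -0.4], [-1.0, 0.7], [0.3, -0.1]]
both [582.18 167.46   9.45] [[-0.7, -0.4], [1.7, -0.5], [-1.0, 0.5], [0.4, -0.3], [-0.7, -1.3], [0.5, -1.1], [-0.1, -1.5], [1.0, -0.5]]
[[-1.2, -0.4], [1.1, 0.2], [-1.0, -0.4], [0.8, 0.7], [1.7, 0.2], [-1.4, -0.2]]
block in tool [[-1.0, 0.002, -0.014, 3.443], [0.014, -0.013, -1.0, 27.744], [-0.003, -1.0, 0.013, -0.754], [0.0, 0.0, 0.0, 1.0]]
```

```bash
python3 - <<'E'
from h import *
import json
g=cv2.cvtColor(cv2.imread('pics/w4.png'),cv2.COLOR_BGR2GRAY).astype(int)
for r in (70,80,100,122,126,135,150,165): print(r,'L',g[r,156:172].tolist(),'P',g[r,206:217].tolist(),g[r,250:262].tolist(),'R',g[r,296:308].tolist())
for c in (220,235,250): print(c,g[108:124,c].tolist(), g[56:70,c].tolist())
E
```

```text
70 L [176, 176, 175, 149, 216, 211, 211, 210, 209, 210, 209, 211, 211, 211, 211, 211] P [214, 214, 214, 213, 213, 214, 214, 213, 214, 215, 214] [215, 215, 214, 216, 215, 215, 215, 215, 214, 214, 214, 215] R [214, 215, 214, 215, 214, 215, 217, 179, 174, 174, 173, 172]
80 L [178, 178, 177, 171, 179, 212, 211, 211, 211, 211, 212, 213, 212, 211, 211, 211] P [214, 214, 214, 214, 215, 215, 215, 214, 213, 214, 215] [215, 215, 215, 214, 215, 214, 215, 214, 215, 215, 215, 214] R [215, 215, 215, 215, 215, 215, 218, 168, 171, 173, 174, 175]
100 L [179, 180, 180, 179, 179, 162, 201, 211, 210, 209, 209, 208, 208, 210, 209, 209] P [213, 215, 215, 214, 214, 214, 214, 213, 212, 212, 212] [214, 213, 214, 214, 214, 214, 215, 215, 215, 214, 215, 215] R [215, 215, 214, 216, 216, 216, 214, 185, 173, 174, 175, 175]
122 L [181, 181, 181, 181, 179, 179, 179, 180, 194, 216, 215, 214, 215, 215, 213, 214] P [215, 214, 215, 220, 125, 118, 109, 79, 99, 98, 100] [98, 99, 92, 58, 55, 71, 168, 220, 217, 215, 216, 216] R [217, 216, 216, 216, 216, 217, 201, 177, 176, 177, 177, 177]
126 L [180, 181, 181, 181, 180, 180
[... 752 characters left out ...]
179, 178, 179, 179, 177, 178, 178, 177, 178, 178, 179, 168, 201, 215, 215, 213] P [213, 213, 213, 213, 213, 214, 202, 109, 117, 93, 79] [80, 81, 81, 63, 39, 36, 79, 162, 202, 197, 195, 195] R [197, 195, 194, 194, 194, 189, 173, 160, 160, 161, 160, 160]
220 [212, 212, 212, 213, 213, 213, 214, 195, 40, 73, 100, 98, 96, 97, 97, 95] [176, 175, 175, 176, 176, 175, 174, 199, 213, 215, 215, 214, 214, 215]
235 [213, 213, 213, 213, 213, 214, 212, 179, 54, 97, 101, 97, 100, 98, 99, 98] [176, 177, 175, 176, 176, 175, 175, 210, 216, 215, 215, 215, 215, 214]
250 [213, 214, 212, 213, 213, 215, 204, 125, 70, 100, 99, 96, 97, 97, 98, 97] [175, 175, 176, 176, 176, 175, 184, 213, 216, 214, 215, 214, 215, 215]
```

```bash
cat > hf.py <<'E'
from h import *
def lines(c,obs,z=60,x0=(582,167,9.5,0)):
    # obs: (axis, value, uv); 4th param = height offset
    def f(p):
        a=np.radians(p[2]);M=np.array([[np.cos(a),-np.sin(a)],[np.sin(a),np.cos(a)]]);o=[]
        for ax,v,uv in obs:
            q=(onz(c,uv,z+p[3])[:,:2]-p[:2])@M; o.append(q[:,ax]-v)
        return np.concatenate(o+[[p[3]/5]])
    r=least_squares(f,x0); return r.x,r.fun
E
python3 - <<'E'
from hf import *
import json
s=json.load(open('w4.json'));W=cam('wrist',s)
o=[(1,65,[(160.3,80),(164.5,126),(166.2,150)]),(1,-65,[(302.5,80),(302,126),(302,150)]),(1,21.2,[(210,126),(211.2,150)]),(1,-21.2,[(255.9,126),(256,150)]),(0,77.5,[(220,62.9),(235,62.6),(250,62.3)]),(0,31,[(220,115.4),(235,115.3),(250,114.9)])]
p,f=lines(W,o);print(p.round(2),f.round(2))
for d in(-3,0,3):
  s2=dict(s);p,f=lines(W,o,x0=(582,167,9.5,d));
E
```

```text
[582.41 167.99   9.68  -2.19] [-0.15 -0.4   0.06  0.32  0.17 -0.22  0.27  0.4  -0.4  -0.04  0.01 -0.03
 -0.04  0.11 -0.08  0.03 -0.44]
```

```bash
python3 -m inch '[[[-0.2,0.3,-0.2,0,-0.19,0,30],[-0.4,0.7,-0.4,0,-0.19,0,30],[-0.59,1.2,-0.52,0,-0.19,0,30],[-0.59,1.4,-0.52,0,-0.19,0,30],[-0.59,1.4,-0.52,0,-0.19,0,30]]]'
python3 -m inch '[[[0,0.1,0,0,0,1,30],[0,0.3,0,0,0,2,30],[0,0.5,0,0,0,3,30],[0,0.68,0,0,0,4,30],[0,0.68,0,0,0,4,30]]]'
python3 -m inch '[[[0,0,0,0,0,0,30],[0,0,0,0,0,0,30],[0,0,0,0,0,0,30],[0,0,0,0,0,0,30],[0,0,0,0,0,0,30]]]'
python3 - <<'E'
from h import *
import json
s=readout.read_state();print(s['tool_pos'],s['contact_force'],s['moment'],R.from_quat(s['tcp_rot']).as_matrix().round(3).tolist())
im=snap('wrist','w5');json.dump({k:list(s[k]) for k in('tool_pos','tcp_rot')},open('w5.json','w'))
cv2.imwrite('pics/w5z.png',cv2.resize(im[0:300,110:410,::-1],None,fx=2,fy=2,interpolation=cv2.INTER_CUBIC))
E
```

```text
t: 9.8
tool_pos: [583.5, 168.9, 156.8]
tcp_rot: [0.063, -0.704, 0.705, -0.059]
contact_force: [-0.4, 0.0, -2.0]
gripper_width: 38.9
t: 10.3
tool_pos: [580.0, 167.6, 122.7]
tcp_rot: [0.059, 0.703, -0.685, 0.18]
contact_force: [-0.7, -0.3, -3.0]
gripper_width: 38.7
t: 10.8
tool_pos: [586.1, 170.4, 125.7]
tcp_rot: [0.063, 0.704, -0.683, 0.182]
contact_force: [-0.2, 0.2, -2.5]
gripper_width: 38.8
[586.07962975 170.36560747 125.68488292] [-0.22648439  0.17488467 -2.48251161] [-0.0961436   0.56720463  0.05594725] [[-0.926, 0.338, 0.171], [-0.161, 0.059, -0.985], [-0.343, -0.939, -0.0]]
```

View pics/w5z.png

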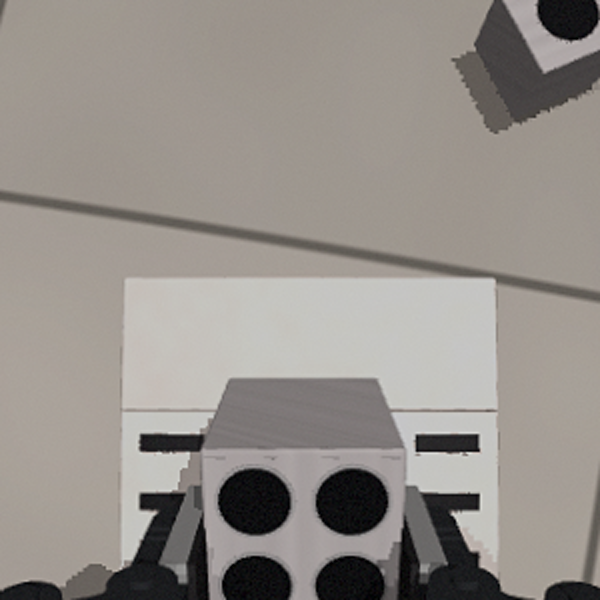

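```bash
cat > ed.py <<'E'
from hf import *
import json,sys
def edge(g,r,c0,c1,ax=0):
    # subpixel location of strongest gradient between c0..c1 along row r (ax0) or col r (ax1)
    v=(g[r,c0:c1] if ax==0 else g[c0:c1,r]).astype(float); v=cv2.GaussianBlur(v[None],(0,0),0.7)[0]; d=np.abs(np.diff(v));i=d.argmax();w=d[max(i-1,0):i+2]
    return c0+max(i-1,0)+.5+(w*np.arange(len(w))).sum()/w.sum()
E
python3 - <<'E'
from ed import *
g=cv2.cvtColor(cv2.imread('pics/w5.png'),cv2.COLOR_BGR2GRAY)
s=json.load(open('w5.json'));W=cam('wrist',s)
L=[(edge(g,r,163,180),r) for r in(150,170,190,200)];Rr=[(edge(g,r,350,366),r) for r in(150,170,190,200)]
F=[(c,edge(g,c,132,148,1)) for c in(180,220,260,300,340)]
print(np.round(L,1).tolist(),np.round(Rr,1).tolist(),np.round(F,1).tolist())
p,f=lines(W,[(1,65,L),(1,-65,Rr),(0,77.5,F)]);print(p.round(2),f.round(2))
# block foot/top edges
for r in(192,200,210,222): print(r,edge(g,r,208,228),edge(g,r,296,314))
for r in (230,240): print(r,edge(g,r,206,216),edge(g,r,308,316))
a=np.radians(p[2]);M=np.array([[np.cos(a),-np.sin(a)],[np.sin(a),np.cos(a)]])
print('tool in heater',(np.array(s['tool_pos'][:2])-p[:2])@M, 'tool yaw',R.from_quat(s['tcp_rot']).as_matrix()[:,2])
E
```

```text
[[171.6, 150.0], [171.4, 170.0], [170.7, 190.0], [170.8, 200.0]] [[357.2, 150.0], [357.3, 170.0], [357.8, 190.0], [358.3, 200.0]] [[180.0, 138.4], [220.0, 138.5], [260.0, 138.4], [300.0, 138.5], [340.0, 138.3]]
[582.62 167.68   9.93  -1.95] [-0.04 -0.15  0.09 -0.04 -0.03  0.22  0.11 -0.17  0.14 -0.07 -0.09 -0.14
  0.16 -0.39]
192 222.4963173457164 299.4355824881368
200 219.5236384359044 302.4924005864439
210 213.48590503808495 306.6442166944105
222 210.62969142392657 311.3878132392807
230 210.95214211255856 312.9638445244217
240 210.88378912111216 312.59366698927715
tool in heater [3.87203178 2.05268418] tool yaw [ 1.71074715e-01 -9.85258007e-01 -3.17320793e-04]
```

```bash
python3 -m inch '[[[0.0,0.0,0.044,0,0,0,30],[0.055,0.15,0.044,0,0,0,30],[0.11,0.3,0.044,0,0,0,30],[0.18,0.49,0.044,0,0,0,30],[0.233,0.639,0.044,0,0,0,30]]]'
python3 -m inch '[[[0,0,0,0,0,0,30],[0,0,0,0,0,0,30],[0.007,0.019,0,0,0,0,30],[0.014,0.038,0,0,0,0,30],[0.014,0.038,0,0,0,0,30]]]'
python3 -m inch '[[[0.007,0.019,0,0,0,0,30],[0.007,0.019,0,0,0,0,30],[0.014,0.038,0,0,0,0,30],[0.014,0.038,0,0,0,0,30],[0.014,0.038,0,0,0,0,30]]]'
```

```text
t: 11.35
tool_pos: [584.7, 167.8, 89.5]
tcp_rot: [0.062, 0.704, -0.683, 0.182]
contact_force: [-0.1, -0.0, -3.3]
gripper_width: 39.2
t: 11.85
tool_pos: [585.8, 168.1, 89.5]
tcp_rot: [0.063, 0.704, -0.683, 0.182]
contact_force: [-0.1, -0.4, -3.7]
gripper_width: 38.7
t: 12.35
tool_pos: [585.6, 168.0, 87.1]
tcp_rot: [0.062, 0.704, -0.683, 0.182]
contact_force: [-0.2, 0.4, -2.9]
gripper_width: 39.3
```

```bash
for i in 1 ; do python3 -m inch '[[[0.007,0.019,0,0,0,0,30],[0.007,0.019,0,0,0,0,30],[0.01,0.028,0,0,0,0,30],[0.01,0.028,0,0,0,0,30],[0.01,0.028,0,0,0,0,30]]]'; python3 -m inch '[[[0.007,0.019,0,0,0,0,30],[0.007,0.019,0,0,0,0,30],[0.01,0.028,0,0,0,0,30],[0.01,0.028,0,0,0,0,30],[0.01,0.028,0,0,0,0,30]]]'; done
```

```text
t: 12.85
tool_pos: [585.6, 168.1, 85.6]
tcp_rot: [0.062, 0.704, -0.683, 0.182]
contact_force: [-0.6, -0.2, -3.1]
gripper_width: 38.9
t: 13.35
tool_pos: [585.6, 168.0, 84.1]
tcp_rot: [0.062, 0.704, -0.683, 0.182]
contact_force: [0.6, 0.3, -3.3]
gripper_width: 38.7
```

```bash
python3 -m inch '[[[0.007,0.019,0,0,0,0,30],[0.007,0.019,0,0,0,0,30],[0.01,0.028,0,0,0,0,30],[0.01,0.028,0,0,0,0,30],[0.01,0.028,0,0,0,0,30]]]'; python3 -m inch '[[[0.003,0.01,0,0,0,0,30],[0.003,0.01,0,0,0,0,30],[0.007,0.019,0,0,0,0,30],[0.007,0.019,0,0,0,0,30],[0.007,0.019,0,0,0,0,30]]]'
```

```text
t: 13.85
tool_pos: [586.0, 168.2, 83.3]
tcp_rot: [0.063, 0.704, -0.683, 0.183]
contact_force: [-1.6, -0.1, 2.8]
gripper_width: 39.0
t: 14.35
tool_pos: [586.3, 168.3, 83.1]
tcp_rot: [0.063, 0.704, -0.683, 0.183]
contact_force: [-4.0, -1.8, 9.4]
gripper_width: 38.8
```

```bash
python3 -m inch '[[[-0.012,-0.034,0,0,0,0,30],[-0.012,-0.034,0,0,0,0,30],[0.03,-0.05,0,0,0,0,30],[0.07,-0.064,0,0,0,0,30],[0.11,-0.079,0,0,0,0,30]]]'; python3 -m inch '[[[0.02,-0.007,0,0,0,0,30],[0.047,-0.017,0,0,0,0,30],[0.047,-0.017,0,0,0,0,30],[0.047,-0.017,0,0,0,0,30],[0.047,-0.017,0,0,0,0,30]]]'
python3 - <<'E'
from h import *
s=readout.read_state();a=np.radians(9.93);p=np.array(s['tool_pos'])-[582.6,167.7,0]
print('X',p[0]*np.cos(a)+p[1]*np.sin(a),'Y',-p[0]*np.sin(a)+p[1]*np.cos(a))
print(R.from_quat(s['tcp_rot']).as_matrix().round(3).tolist())
E
```

```text
t: 14.85
tool_pos: [579.4, 167.1, 83.6]
tcp_rot: [0.063, 0.704, -0.683, 0.182]
contact_force: [1.5, 0.4, -0.9]
gripper_width: 38.9
t: 15.35
tool_pos: [576.6, 166.5, 83.4]
tcp_rot: [0.062, 0.704, -0.683, 0.182]
contact_force: [0.5, 0.0, -0.5]
gripper_width: 39.1
X -6.133499998947555 Y -0.10080874233129933
[[-0.926, 0.337, 0.171], [-0.161, 0.059, -0.985], [-0.342, -0.94, 0.0]]
```

```bash
python3 -m inch '[[[-0.014,0.037,0,0,0,-0.5,30],[-0.028,0.074,0,0,0,-1,30],[-0.039,0.114,0,0,0,-1.5,30],[-0.049,0.153,0,0,0,-2,30],[-0.049,0.153,0,0,0,-2,30]]]'; python3 - <<'E'
from h import *
s=readout.read_state();a=np.radians(9.93);p=np.array(s['tool_pos'])-[582.6,167.7,0]
print('X',p[0]*np.cos(a)+p[1]*np.sin(a),'Y',-p[0]*np.sin(a)+p[1]*np.cos(a),p[2],s['moment'])
print(R.from_quat(s['tcp_rot']).as_matrix().round(3).tolist())
im=snap('wrist','w6')
cv2.imwrite('pics/w6z.png',cv2.resize(im[60:300,110:410,::-1],None,fx=2.5,fy=2.5,interpolation=cv2.INTER_CUBIC))
E
```

```text
t: 15.85
tool_pos: [582.3, 167.6, 77.1]
tcp_rot: [0.001, 0.707, -0.696, 0.122]
contact_force: [-1.1, -0.5, 1.1]
gripper_width: 38.6
X -0.3528100650801582 Y -0.06580852323170801 77.11084203817425 [-0.0723656   0.29786481 -0.0387633 ]
[[-0.97, 0.17, 0.171], [-0.168, 0.03, -0.985], [-0.173, -0.985, -0.001]]
```

View pics/w6z.png

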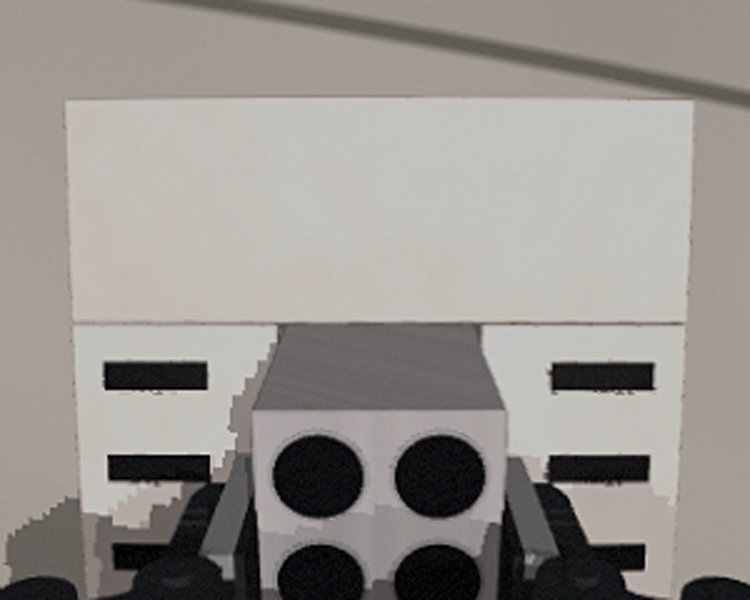

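```bash
python3 -m inch '[[[-0.013,0.04,0,0,0,-0.5,30],[-0.026,0.079,0,0,0,-1,30],[-0.039,0.12,0,0,0,-1.5,30],[-0.045,0.141,0,0,0,-1.75,30],[-0.052,0.162,0,0,0,-2,30]]]';python3 -m inch '[[[0,0,0,0,0,0,30],[0,0,0,0,0,0,30],[0,0,0,0,0,0,30],[0,0,0,0,0,0,30],[0,0,0,0,0,0,30]]]'; python3 - <<'E'
from h import *
s=readout.read_state();a=np.radians(9.93);p=np.array(s['tool_pos'])-[582.6,167.7,0]
print('X',p[0]*np.cos(a)+p[1]*np.sin(a),'Y',-p[0]*np.sin(a)+p[1]*np.cos(a),p[2],s['moment'])
print(R.from_quat(s['tcp_rot']).as_matrix().round(3).tolist())
E
```

```text
t: 16.4
tool_pos: [586.0, 168.2, 70.3]
tcp_rot: [0.061, -0.704, 0.705, -0.061]
contact_force: [-4.3, -1.5, 9.3]
gripper_width: 39.0
t: 16.9
tool_pos: [586.0, 168.2, 70.4]
tcp_rot: [-0.06, 0.705, -0.704, 0.061]
contact_force: [-0.8, -1.0, 5.1]
gripper_width: 38.9
X 3.3997459116347217 Y -0.12348540972459576 70.35506357623069 [-0.0905149   0.0183482  -0.02095429]
[[-0.985, 0.002, 0.171], [-0.171, 0.0, -0.985], [-0.002, -1.0, 0.0]]
```

```bash
python3 -m inch '[[[0,0,0,0,0,0,50],[0,0,0,0,0,0,65],[0,0,0,0,0,0,65],[0,0,0,0,0,0,65],[0,0,0,0,0,0,65]]]';python3 -m inch '[[[0,-0.3,0,0,0,0,65],[0,-0.8,0,0,0,0,65],[0,-1.4,0,0,0,0,65],[0,-1.8,0,0,0,0,65],[0,-1.8,0,0,0,0,65]]]'; python3 -m inch '[[[0.4,0,0,0,0,0,65],[0.8,0,0,0,0,0,65],[0.8,0,0,0,0,0,65],[0.8,0,0,0,0,0,65],[0.8,0,0,0,0,0,65]]]'; python3 - <<'E'
from ed import *
s=readout.read_state();im=snap('wrist','w7');json.dump({k:list(s[k]) for k in('tool_pos','tcp_rot')},open('w7.json','w'))
snap('side','s7');snap('scene','c7')
cv2.imwrite('pics/w7z.png',cv2.resize(im[50:350,90:430,::-1],None,fx=2,fy=2,interpolation=cv2.INTER_CUBIC))
E
```

```text
t: 17.4
tool_pos: [585.3, 168.0, 69.3]
tcp_rot: [0.061, -0.704, 0.705, -0.061]
contact_force: [0.4, -0.6, 0.9]
gripper_width: 65.3
t: 17.9
tool_pos: [588.7, 169.5, 164.9]
tcp_rot: [-0.058, 0.705, -0.704, 0.064]
contact_force: [0.5, -0.1, -0.0]
gripper_width: 64.9
t: 18.4
tool_pos: [547.0, 161.2, 159.7]
tcp_rot: [-0.06, 0.705, -0.704, 0.061]
contact_force: [0.6, -0.4, 1.2]
gripper_width: 65.0
```

View pics/w7z.png

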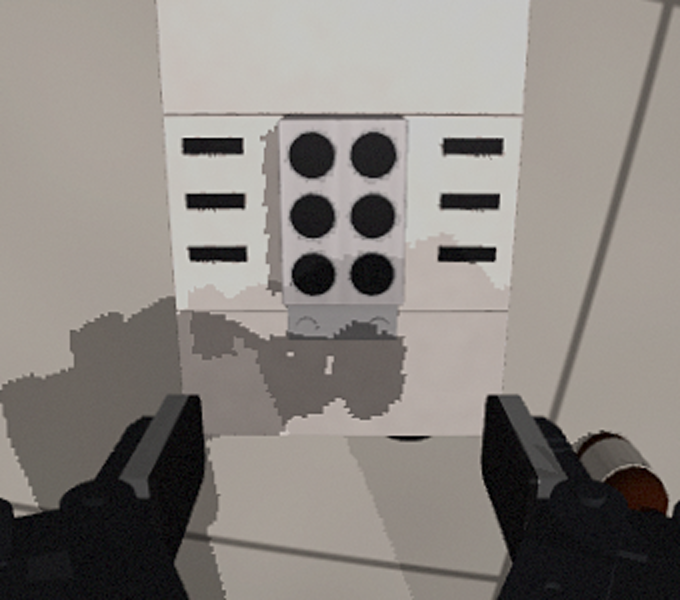

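```bash
python3 - <<'E'
from ed import *
s=json.load(open('w7.json'));W=cam('wrist',s)
g=cv2.cvtColor(cv2.imread('pics/w7.png'),cv2.COLOR_BGR2GRAY)
t=lambda p:(np.array(p,float)+.5)/2-.5+[90,50]
rows=(80,150,165);L=[(edge(g,r,167,182),r) for r in rows];Rr=[(edge(g,r,338,358),r) for r in rows]
print(np.round(L,1).tolist(),np.round(Rr,1).tolist())
B=[(c,edge(g,c,262,273,1)) for c in(300,320,332)]
p,f=lines(W,[(1,65,L),(1,-65,Rr),(0,-97.5,B)]);print('heater',p.round(2),f.round(2))
bl=[(edge(g,r,225,238),r) for r in(120,140,160,180,195)];br=[(edge(g,r,286,298),r) for r in(120,140,160,180,195)]
bf=[(c,edge(g,c,105,116,1)) for c in(240,260,280)];bb=[(c,edge(g,c,197,206,1)) for c in(240,260,280)]
print(np.round(bl,1).tolist(),np.round(br,1).tolist(),np.round(bf,1).tolist(),np.round(bb,1).tolist())
q,f=lines(W,[(1,20,bl),(1,-20,br),(0,30,bf),(0,-30,bb)],z=96,x0=(582,168,9.7,0));print('block',q.round(2),f.round(2))
a=np.radians(p[2]);M=np.array([[np.cos(a),-np.sin(a)],[np.sin(a),np.cos(a)]]);print((q[:2]-p[:2])@M)
a,b=[cv2.imread(f'pics/{n}7.png') for n in 'cs']
o=np.hstack([cv2.resize(a[155:235,275:355],(380,380),interpolation=2),cv2.resize(b[150:215,180:260],(420,341),interpolation=2)[:,:].copy() if 0 else cv2.copyMakeBorder(cv2.resize(b[150:215,180:260],(420,341),interpolation=2),0,39,0,0,0)])
cv2.imwrite('pics/f.png',o)
E
```

```text
[[169.5, 80.0], [173.9, 150.0], [175.0, 165.0]] [[352.5, 80.0], [339.4, 150.0], [346.4, 165.0]]
heater [581.46 168.91   9.18  -5.41] [ 0.13 -0.34 -0.47 -1.59  4.31 -2.04 -1.2  -1.21  2.4  -1.08]
[[236.0, 120.0], [229.8, 140.0], [234.6, 160.0], [230.9, 180.0], [225.9, 195.0]] [[293.7, 120.0], [293.4, 140.0], [287.2, 160.0], [292.3, 180.0], [292.2, 195.0]] [[240.0, 106.1], [260.0, 106.3], [280.0, 106.4]] [[240.0, 201.6], [260.0, 201.5], [280.0, 201.6]]
block [584.29 167.6    7.06  -1.48] [-3.01  0.52 -2.86 -0.77  2.29  1.38  0.67  3.68 -0.61 -1.29  0.04  0.49
  1.09 -1.21 -0.49  0.09 -0.3 ]
[ 2.58696498 -1.7523244 ]
```

View pics/f.png

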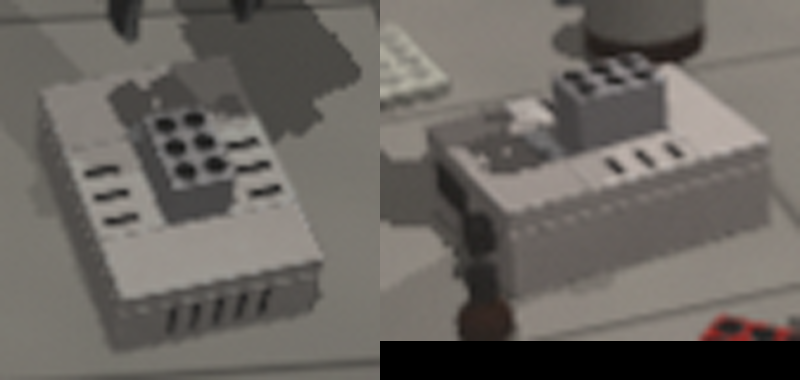

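```bash
python3 - <<'E'
from ed import *
s=json.load(open('w7.json'));W=cam('wrist',s)
g=cv2.cvtColor(cv2.imread('pics/w7.png'),cv2.COLOR_BGR2GRAY)
li=lambda x0,y0,x1,y1,r:90+(x0+(x1-x0)*((r-50)*2-y0)/(y1-y0))/2
E=lambda ln,rs,w=4:[(edge(g,r,int(li(*ln,r))-w,int(li(*ln,r))+w+1),r) for r in rs]
L=E((157,10,172,250),(62,75,90,104));Rr=E((528,10,514,250),(62,75,90,104));
P=[(c,edge(g,c,105,109,1)) for c in (240,260,280)]
B=[(c,edge(g,c,262,273,1)) for c in(300,315,325)]
bl=E((279,121,285,305),(115,130,160,175,195),3);br=E((406,120,402,304),(115,130,160,175,195),3)
bf=[(c,edge(g,c,107,113,1)) for c in(240,260,280)];bb=[(c,edge(g,c,199,205,1)) for c in(240,260,280)]
for n,x in zip(('L','R','B','bl','br','bf','bb'),(L,Rr,B,bl,br,bf,bb)): print(n,np.round(x,1).tolist())
p,f=lines(W,[(1,65,L),(1,-65,Rr),(0,-97.5,B)]);print('heater',p.round(2),f.round(2))
q,f=lines(W,[(1,20,bl),(1,-20,br),(0,30,bf),(0,-30,bb)],z=96,x0=(582,168,9.7,0));print('block',q.round(2),f.round(2))
a=np.radians(p[2]);M=np.array([[np.cos(a),-np.sin(a)],[np.sin(a),np.cos(a)]]);print((q[:2]-p[:2])@M)
E
```

```text
L [[168.7, 62.0], [169.4, 75.0], [170.2, 90.0], [171.2, 104.0]]
R [[353.5, 62.0], [352.8, 75.0], [351.6, 90.0], [350.8, 104.0]]
B [[300.0, 267.2], [315.0, 267.3], [325.0, 267.2]]
bl [[229.1, 115.0], [229.4, 130.0], [230.4, 160.0], [230.7, 175.0], [231.2, 195.0]]
br [[293.5, 115.0], [293.5, 130.0], [292.9, 160.0], [290.5, 175.0], [292.2, 195.0]]
bf [[240.0, 109.4], [260.0, 109.4], [280.0, 109.3]]
bb [[240.0, 201.6], [260.0, 201.5], [280.0, 201.6]]
heater [581.75 167.76   9.7   -2.45] [-0.05 -0.02  0.02 -0.14  0.06 -0.06  0.15  0.03  0.05 -0.07  0.02 -0.49]
block [583.11 167.66   9.9   -3.07] [-0.03  0.05 -0.08 -0.04 -0.04  0.04 -0.18 -0.29  1.   -0.44 -0.11 -0.15
 -0.09  0.1   0.16  0.09 -0.61]
[ 1.32831575 -0.33268808]
```

```bash
python3 -m inch '[[[-0.3,0,0,0,0,0,0],[-0.6,0,0,0,0,0,0],[-0.93,0,0,0,0,0,0],[-0.93,0,0,0,0,0,0],[-0.93,0,0,0,0,0,0]]]'; python3 -m inch '[[[0,0.3,0,0,0,0,0],[0,0.7,0,0,0,0,0],[0,1.1,0,0,0,0,0],[0,1.1,0,0,0,0,0],[0,1.1,0,0,0,0,0]]]'
python3 -m inch '[[[0,0.03,0,0,0,0,0],[0,0.06,0,0,0,0,0],[0,0.09,0,0,0,0,0],[0,0.09,0,0,0,0,0],[0,0.09,0,0,0,0,0]]]'
```

```text
t: 19.05
tool_pos: [591.7, 169.2, 159.3]
tcp_rot: [-0.061, 0.705, -0.704, 0.06]
contact_force: [-0.4, 0.4, -0.5]
gripper_width: 0.0
t: 19.55
tool_pos: [590.7, 168.9, 103.7]
tcp_rot: [0.062, -0.704, 0.705, -0.06]
contact_force: [0.1, 0.7, -1.1]
gripper_width: -0.1
t: 20.05
tool_pos: [592.1, 169.2, 100.4]
tcp_rot: [-0.061, 0.705, -0.704, 0.061]
contact_force: [-0.4, 0.3, -0.4]
gripper_width: -0.0
```

```bash
python3 -m inch '[[[0,0.02,0,0,0,0,0],[0,0.04,0,0,0,0,0],[0,0.06,0,0,0,0,0],[0,0.06,0,0,0,0,0],[0,0.06,0,0,0,0,0]]]'
python3 -m inch '[[[0,0.01,0,0,0,0,0],[0,0.02,0,0,0,0,0],[0,0.03,0,0,0,0,0],[0,0.03,0,0,0,0,0],[0,0.03,0,0,0,0,0]]]'
```

```text
t: 20.55
tool_pos: [591.8, 169.1, 97.0]
tcp_rot: [-0.061, 0.704, -0.704, 0.061]
contact_force: [-0.1, -0.5, -0.4]
gripper_width: 0.1
t: 21.05
tool_pos: [592.0, 169.2, 96.2]
tcp_rot: [0.061, -0.704, 0.705, -0.061]
contact_force: [-1.1, -0.2, 4.4]
gripper_width: 0.3
```

```bash
python3 -m inch '[[[0,0.02,0,0,0,0,0],[0,0.04,0,0,0,0,0],[0,0.05,0,0,0,0,0],[0,0.05,0,0,0,0,0],[0,0.05,0,0,0,0,0]]]'
python3 -m inch '[[[0,-0.3,0,0,0,0,0],[0,-0.8,0,0,0,0,0],[0,-1.6,0,0,0,0,0],[0,-2.4,0,0,0,0,0],[0,-2.4,0,0,0,0,0]]]'
python3 -m inch '[[[0,0,0,0,0,0,0],[0,0,0,0,0,0,0],[0,0,0,0,0,0,0],[0,0,0,0,0,0,0],[0,0,0,0,0,0,0]]]'
python3 - <<'E'
from h import *
import json
s=readout.read_state();print(s['contact_force'])
snap('wrist','w8');a=snap('scene','c8');b=cv2.imread('pics/scene0.png')[:,:,::-1]
from workcell import close_job
# jaw state/bystanders: mean difference near bystanders
for n,(x,y) in dict(dropper=(257,172),vial=(255,224),spatula=(215,268),spare=(299,262),beaker=(124,193),plate=(383,174),reagent=(399,213)).items():
    print(n,np.abs(a[y-14:y+14,x-14:x+14].astype(int)-b[y-14:y+14,x-14:x+14]).mean().round(1))
E
```

```text
t: 21.55
tool_pos: [592.1, 169.2, 96.2]
tcp_rot: [0.061, -0.704, 0.705, -0.061]
contact_force: [-5.2, -2.7, 15.8]
gripper_width: -0.2
t: 22.05
tool_pos: [596.6, 171.3, 220.6]
tcp_rot: [-0.056, 0.706, -0.703, 0.066]
contact_force: [1.4, 0.4, 0.2]
gripper_width: 0.2
t: 22.55
tool_pos: [591.3, 169.0, 212.0]
tcp_rot: [0.062, -0.704, 0.705, -0.06]
contact_force: [-0.3, -0.5, 0.5]
gripper_width: -0.1
[-0.30412996 -0.50343752  0.46781613]
dropper 5.3
vial 4.9
spatula 5.0
spare 4.5
beaker 4.5
plate 5.3
reagent 2.2
```

```bash
python3 -c "
from workcell import close_job
print(close_job())"
```

```text
the job is handed in; nothing more can be done
None
```

The block is in the heater pocket with its tongue under the keeper lip, and the vise jaw is open. I handed the job in at about 22.6 s with the gripper clear; no verdict was reported.

**What I did:**
- **Jaw:** I gripped the handle and slid it back about 45 mm to its stop, where the force rose to 11 N.
- **Lift:** I picked the block straight up out of the vise.
- **Placing:** I tilted it 20°, felt for the pocket floor, slid the tongue under the lip, then rocked the other end down and let go.

**Last checks:**
- **Position:** The wrist image put the block at about +1.3 mm in x and -0.3 mm in y from the pocket point, turned 0.2°. The pocket only leaves about 1 mm of play in x, so the x figure includes a little measurement error; the limit is 3 mm.
- **Height:** I touched the block's top near its +x end with closed fingers and found it at 96.2 mm, against 96.0 mm when fully home. It did not sink under about 16 N.
- **Height mismatch:** The camera heights read about 2.5 to 3 mm low for both the heater and the block. I took that as a calibration error, since the touch test agreed with the given dimensions.
- **Tilt:** I did not measure it directly; I relied on the touch test and on the tool standing level at release.
- **Other objects:** The scene picture around each bystander showed only small differences from the start.
- **After the press test:** I did not measure the block's position again, and I did not measure the jaw again after letting go of it.

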